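Open the snap-covered filter holder

ROBOT

A 6-joint arm with a two-finger parallel gripper is mounted at the origin on the work surface. World frame = base frame: x ahead of the robot, y to its left, z up, the work surface at z = 0. Lengths are in m, angles in degrees, forces in N, time in s.
With the tool pointing down it reaches from about 0.275 to 0.725 m from the base axis. Payload 15.9 kg.
Tool frame: the origin (TCP) lies on the centre line of the jaws, within the pads' length; the fingertips stand tip_extent ahead of it and the grasp point (between the pads) lies 3 mm ahead of it (tip_extent is the distance from the TCP to the fingertips, in m); z points along the fingers, y is the line along which they close (so a half turn about z gives the same grasp; the last joint's range is limited). The gripper opens to 85 mm and grips with 20 to 120 N. Pads are 22 mm wide; open, the fingers measure 114 mm over their backs; the gripper's body (76 mm by 85 mm) begins 54 mm behind the grasp point. The pads swing forward as they close: fully open they stand 13 mm farther back than shut.
Start: joints at [64.916, 12.198, -1.971, 75.831, 0, 90], TCP at [0.212, 0.453, 0.228] pointing down, gripper open.
Joint ranges: [-170.91, 170.91], [-42.67, 98.43], [-65.05, 77.54], [-120.47, 116.71], [-90, 82.35], [-180, 180]. Speed limits (degrees/s): [108.29, 108.29, 136.94, 147.25, 180, 180].

INTERFACE

Orientations are given as a 3x3 rotation matrix whose columns are the frame's x, y, z axes.
In Python, from cell import * gives the robot as it stands. The module is installed in compiled form; this text tells all that it offers.
- The arm moves only by the tool arm_command, never from a script. Its argument "commands" is a list of rows, each an object with "jaw": the finger opening in m, from 0 to 0.0854; "delta_pos": the shift along the tool's x, y, z in m, a list of three; "twist": the turn about the tool's z in degrees. A call has exactly 10 rows; each row shifts and turns the commanded pose from where the row before left it, along the tool's axes as they then stand; what a row does not reach is not made up. A row lasts 1/8 s, in which the tool goes at most 62.5 mm and 10.7 degrees, less where a joint would pass 70% of its speed; a pose out of reach is approached as far as the arm can. A call is refused whole if a number of a shift passes 0.0625 or a number of a turn 10.7, either way. A call with a gripper value outside its range is refused whole. The fingers move at their own pace and stop on an object; "newtons" is the grip in N (left out, the last holds). Time passes only in rows, so rows that do not move let the fingers close, or fill a call up. It gives the time, the measured TCP pose, the force, the opening and the grip force at its end, in the units of the state.
- sense(): the state, without advancing time (a new reading comes with each control period).
- get_image(name): name is "scene" or "top"; returns the picture (420x560x3 uint8, red, green, blue); there is no depth.
- get_calibration(name): a dict with "camera_matrix" (3x3 intrinsics, pixels), "world_to_cam" (4x4, takes a point from world to camera coordinates). Camera axes: x right, y down, z forward; pixel columns grow to the right and rows downward; lengths in m; the calibration is good to about 2 mm. A picture is of the moment at which its call begins. get_calibration takes no time and is no camera call.
- close_job(): hands the job in; it is judged then, once.
The state is a dict: "clock": time; "qpos": joint angles; "dq": joint speeds; "joint_efforts": joint torques, N m; "eef_pos": TCP position; "tcp_rot": TCP orientation; "wrist_force": force on the tool from outside, world axes, zero at the start; "moment": the same for the moment, N m; "width": finger opening in m; "grasp_force": force on a finger pad.
Only numpy, scipy, OpenCV 4.12 (cv2) and the standard library are available. Lean on these libraries where they do the work, as an engineer would, in place of code of your own. Each camera call takes 0.05 s, during which the arm holds its last target. There are 200 camera calls.

TASK

Open the filter holder on the bench so that the filter can be inspected: with the fingertips press its snap tab fully in, which lets the cover jump loose, then push the cover by its cross rib along the rails until the round well is wholly uncovered, and leave it lying flat between the rails on the parking deck, not overhanging the deck's open end. Only press and push: do not lift the cover, do not touch the filter in the well, and leave the things standing and lying around where they are.

Things in the scene. Friction and masses are not known exactly. Their poses are not given: they have to be found in the camera images.
- holder: grey plastic filter holder fixed to the bench, 277 mm long (x), 110 mm wide (y). Origin: on the bench (z = 0) under its middle, +x the way the cover slides, +z up. Along x: snap tab -0.178 to -0.128, end wall (52 mm high) -0.127 to -0.107, seat with the well, then the bare parking deck to +0.150. Seat and deck are one level face at z = 0.040 between side rails (93 mm apart, tops at 0.0495).
- well (a point): centre of the mouth of the round filter well in the seat, 60 mm across and 20 mm deep, at holder x = -0.052, z = 0.040. Over the seat, from holder x = -0.107 to -0.045, two lips (tops at z = 0.0545) reach 5 mm in over the cover's sides, so there the cover can slide but not lift.
- deck_end (a point): middle of the open end of the parking deck, at holder x = +0.150, z = 0.040; no stop there. A hose stub (16 mm thick, 18 mm high) sticks out 30 mm on the holder's +y side at x = 0.10.
- tab (a joint): the snap tab's travel straight down, in m: 0 = up, 0.010 = fully in (hard stop). Spring 2 N at the top, 6 N fully in, plus up to about 4 N of rubbing while it still holds the cover. Its tooth lets the cover go at 0.007. It springs up again when let go.
- tab_top (a point): centre of the top face of the snap tab, a black plastic paddle 50 mm (holder x) by 40 mm by 8 mm thick at holder x = -0.153, y = 0; top 52 mm above the bench when up. Moves with the tab. Nothing stands over it.
- cover: loose white plate, 0.1 kg, 100 (x) by 90 (y) by 8 mm; a window near its -x edge holds the tab's tooth. Origin: centre of its underside, axes as the holder's. Closed at holder x -0.055. Pressing the tab lets spring pins push it about 18 mm along +x within half a second: keep the tab in for a second. Then it slides with under 3 N. It bares the well beyond holder x +0.028, overhangs the end beyond +0.100.
- rib_top (a point): middle of the top of the cover's cross rib, a wall 60 mm wide (y), 12 mm thick (x), 22 mm high on the plate, 25 mm towards +x of the cover's origin. Rib top 70 mm, plate top 48 mm above the bench. Push on the rib's -x face; 69 mm of bare plate lies behind it.
- filter: the white filter disc lying at the bottom of the well, 57 mm across; origin under its centre, its top 16 mm below the deck. Not to be touched.
- vial1: small glass vial with white cap, 26 mm across, 59 mm high, standing beside the holder; origin at its foot
- vial2: a second vial like the first, beside the holder
- forceps: steel forceps lying beside the holder, about 140 mm long (x), 5 mm high; origin under its middle
- gasket: black rubber ring, 60 mm across, 6 mm high, lying beside the holder; origin under its centre
- scissors: steel scissors lying on the bench to the right, about 145 mm long (x), 9 mm high; origin under the pivot
- jar: clear jar with yellow lid, 70 mm across, 85 mm high, on the bench to the left; origin at its foot
- bottle: white bottle, 48 mm across, 110 mm high, on the bench to the right; origin at its foot
- dish: shallow steel dish, 90 mm across, 16 mm high, on the bench to the left; origin at its foot
Not all that is in view belongs to the job. What is shaped like the cover but brown is not meant.

How it is judged:
By the outcome, as a careful person would: the job done as asked, in the order asked, and still so for the second after the job is handed in, with the robot touching nothing.
It also fails if it takes over 38 s, if anything falls off the work surface, if the arm or the gripper's body presses on something with over 40 N, if the wrist force passes 120 N, or if a joint passes its speed limit or range.

## Working session

There is one attempt and no reset: what is moved stays moved. The work goes in short steps, Python scripts to look and compute and a tool call to move; the robot and the scene stay as the last step left them, time stands still between calls to the robot, and variables do not carry over. Pictures are saved under pics/ and viewed, at most 10 in all, crops included, and the job is handed in when it is done.

Besides the shell and the picture viewer there is one more tool, called after "Call:" in YAML: its name, and indented under it one key for each argument. arm_command: Moves the arm, as the interface text tells. Its arguments: {"type":"object","properties":{"commands":{"type":"array","items":{"type":"object","properties":{"jaw":{"type":"number"},"delta_pos":{"type":"array","items":{"type":"number"}},"twist":{"type":"number"}}}},"newtons":{"type":"number"}},"required":["commands"]}

```bash
mkdir -p pics; python3 - <<'E'
from cell import *
import cv2, numpy as np
s=sense()
for k in ('clock','eef_pos','tcp_rot','width','wrist_force'): print(k,s[k])
try: print(tip_extent)
except Exception as e: print(e)
for n in ('scene','top'):
    im=get_image(n); cv2.imwrite(f'pics/{n}0.png',im[:,:,::-1])
    c=get_calibration(n); print(n,np.round(c['camera_matrix'],1).tolist(),np.round(c['world_to_cam'],4).tolist())
E
```

```text
clock 0.0
eef_pos [0.21183362 0.45255089 0.22732101]
tcp_rot [[-9.05687456e-01  4.23945784e-01 -4.52677264e-04]
 [ 4.23946025e-01  9.05686924e-01 -9.81527664e-04]
 [-6.13063598e-06 -1.08086802e-03 -9.99999416e-01]]
width 0.08541118891115379
wrist_force [-0.6620053   0.03288683 -0.00602132]
0.022
scene [[483.1, 0.0, 284.4], [0.0, 483.1, 211.2], [0.0, 0.0, 1.0]] [[-0.1749, 0.9846, 0.0001, 0.063], [0.7285, 0.1295, -0.6726, -0.3378], [-0.6623, -0.1176, -0.74, 1.7625], [0.0, 0.0, 0.0, 1.0]]
top [[424.5, 0.0, 283.9], [0.0, 424.5, 210.7], [0.0, 0.0, 1.0]] [[-0.0923, -0.9957, -0.0077, 0.0775], [-0.9724, 0.0918, -0.2143, 0.5326], [0.2141, -0.0123, -0.9767, 1.2498], [0.0, 0.0, 0.0, 1.0]]
```

View pics/top0.png

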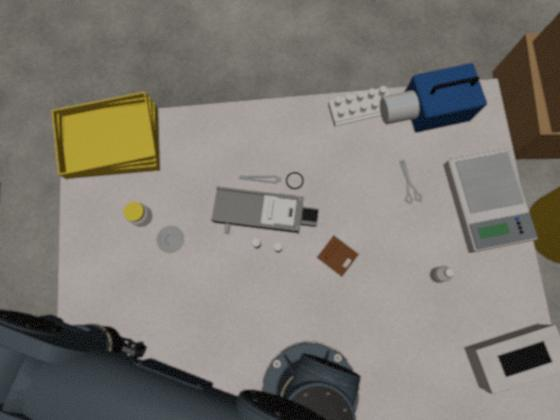

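View pics/scene0.png

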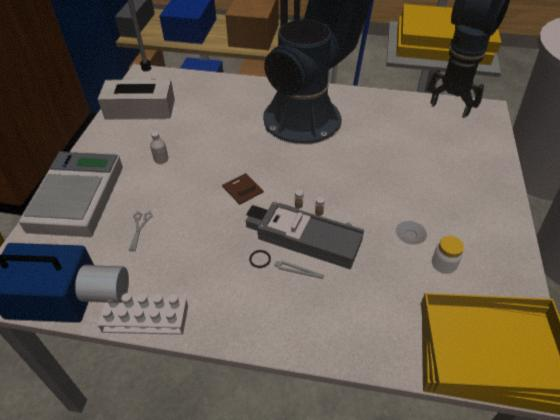

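The top view shows the holder at (213–303, 188–232), with its white cover at (280,211) and black tab at (310,215). The brown plate at (338,256) is the decoy. The scene view agrees: cover at (288,222), tab at (257,217), brown plate at (243,188). The white plate sitting in the grey holder beside the tab is the one meant, and I'll confirm that in one crop.

```bash
cat > h.py <<'E'
from cell import *
import cv2, numpy as np
def ray(n,uv,z):
    c=get_calibration(n);K=np.array(c['camera_matrix']);T=np.array(c['world_to_cam']);R=T[:3,:3];t=T[:3,3]
    o=-R.T@t; d=R.T@np.linalg.solve(K,[uv[0],uv[1],1]); return o+d*(z-o[2])/d[2]
def proj(n,p):
    c=get_calibration(n);K=np.array(c['camera_matrix']);T=np.array(c['world_to_cam'])
    q=K@(T[:3,:3]@np.array(p)+T[:3,3]); return q[:2]/q[2]
E
python3 - <<'E'
from h import *
t=cv2.imread('pics/top0.png'); s=cv2.imread('pics/scene0.png')
a=cv2.resize(t[165:265,205:345],None,fx=5,fy=5,interpolation=cv2.INTER_CUBIC)[:,:700]
b=cv2.resize(s[170:290,230:380],None,fx=5,fy=5,interpolation=cv2.INTER_CUBIC)
cv2.imwrite('pics/ca.png',a); cv2.imwrite('pics/cb.png',b)
g=cv2.cvtColor(t,cv2.COLOR_BGR2GRAY)
m=np.zeros_like(g); m[180:240,208:324]=(g[180:240,208:324]<115)*255
for nm,thr in (('dark',115),('tab',45)):
    m=np.zeros_like(g); m[180:240,208:324]=(g[180:240,208:324]<thr)*255
    for c in cv2.findContours(m,0,2)[0]:
        if cv2.contourArea(c)>60: print(nm,cv2.contourArea(c),cv2.minAreaRect(c),np.round(cv2.boxPoints(cv2.minAreaRect(c)),1).tolist())
m=np.zeros_like(g); m[190:232,255:306]=(g[190:232,255:306]>140)*255
for c in cv2.findContours(m,0,2)[0]:
    if cv2.contourArea(c)>60: print('white',cv2.contourArea(c),cv2.minAreaRect(c))
E
```

```text
dark 3244.5 ((265.5923156738281, 210.7615509033203), (104.3132095336914, 36.09410858154297), 7.125016689300537) [[211.60000610351562, 222.1999969482422], [216.10000610351562, 186.39999389648438], [319.6000061035156, 199.3000030517578], [315.1000061035156, 235.10000610351562]]
tab 122.5 ((309.5, 214.5), (11.0, 13.0), 90.0) [[303.0, 209.0], [316.0, 209.0], [316.0, 220.0], [303.0, 220.0]]
white 822.0 ((278.2154235839844, 210.77694702148438), (32.869197845458984, 28.279918670654297), 7.125016689300537)
white 147.0 ((282.3222351074219, 190.7431182861328), (52.497615814208984, 15.238785743713379), 17.744670867919922)
```

View pics/ca.png

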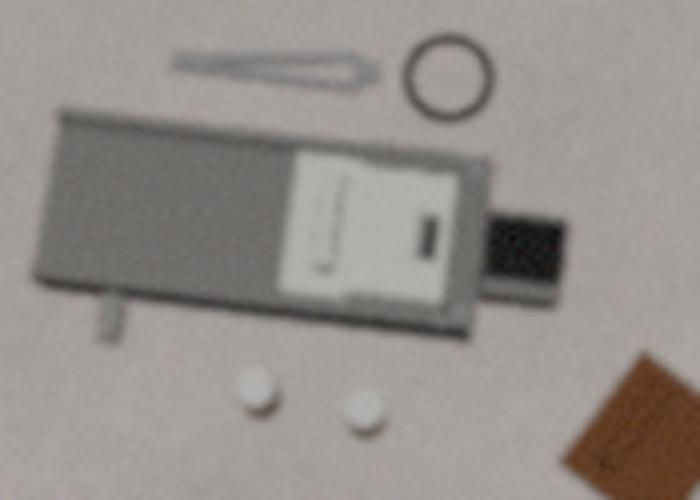

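View pics/cb.png

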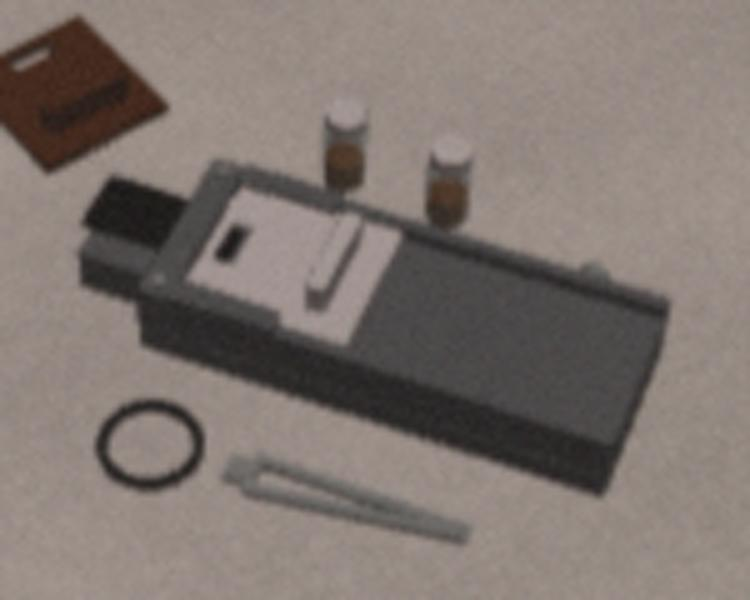

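The crops confirm it: the white plate in the holder, with the window next to the black tab, is the cover. The brown plate lies loose on the bench. In the top crop the tab is centred at (525,248) and the cover's front edge at (288,222).

```bash
python3 - <<'E'
from h import *
A=lambda l:(np.array(l,float)+.5)/5-.5
T=lambda l:A(l)+[205,165]; S=lambda l:A(l)+[230,170]
def P(n,l,z): return np.array([ray(n,p,z) for p in l])
tt=P('top',T([(489,214),(566,220),(560,283),(485,276)]),.052)
ts=P('scene',S([(112,177),(187,200),(160,250),(83,222)]),.052)
ct=P('top',T([(297,152),(460,172),(443,304),(280,292)]),.048)
cs=P('scene',S([(250,185),(402,236),(350,345),(190,280)]),.048)
et=P('top',T([(62,112),(38,278)]),.0495); es=P('scene',S([(668,300),(610,445)]),.0495)
# wall top outer corners
wt=P('top',T([(491,160),(470,325)]),.052); ws=P('scene',S([(225,163),(140,290)]),.052)
for n,v in dict(tt=tt,ts=ts,ct=ct,cs=cs,et=et,es=es,wt=wt,ws=ws).items(): print(n,v.mean(0).round(4),[np.round(q[:2],3).tolist() for q in v])
for e,w,t in((et,wt,tt),(es,ws,ts)):
    d=(e.mean(0)-w.mean(0))[:2]; print('len',np.hypot(*d),'yaw',np.degrees(np.arctan2(d[1],d[0])))
    d=(e.mean(0)-t.mean(0))[:2]; print('to tab (.303)',np.hypot(*d),np.degrees(np.arctan2(d[1],d[0])))
# vials caps
print('vials', P('top',T([(257,388),(365,410)]),.059).round(3).tolist())
E
```

```text
tt [ 0.5202 -0.0504  0.052 ] [[0.544, -0.03], [0.536, -0.078], [0.496, -0.07], [0.505, -0.024]]
ts [ 0.5241 -0.0514  0.052 ] [[0.5, -0.071], [0.51, -0.024], [0.55, -0.032], [0.537, -0.079]]
ct [0.5419 0.0439 0.048 ] [[0.596, 0.085], [0.573, -0.015], [0.491, 0.003], [0.508, 0.103]]
cs [0.5405 0.0457 0.048 ] [[0.488, 0.009], [0.512, 0.101], [0.596, 0.084], [0.566, -0.011]]
et [0.5827 0.2404 0.0495] [[0.635, 0.23], [0.53, 0.251]]
es [0.5875 0.2416 0.0495] [[0.535, 0.253], [0.64, 0.23]]
wt [ 0.5268 -0.0235  0.052 ] [[0.578, -0.035], [0.476, -0.012]]
ws [ 0.5291 -0.0223  0.052 ] [[0.477, -0.008], [0.581, -0.036]]
len 0.26979565139137274 yaw 78.04875510198318
to tab (.303) 0.297466667544951 77.88438595868767
len 0.27032986887564275 yaw 77.525629940618
to tab (.303) 0.2998171927738638 77.79516750540567
vials [[0.448, 0.121, 0.059], [0.428, 0.057, 0.059]]
```

Call:
arm_command:
  commands:
    - {"jaw": 0,"delta_pos": [0,0,0],"twist": -6.4}
    - {"jaw": 0,"delta_pos": [0,0,0],"twist": -6.5}
    - {"jaw": 0,"delta_pos": [-0.042,-0.043,0],"twist": 0}
    - {"jaw": 0,"delta_pos": [-0.042,-0.043,0],"twist": 0}
    - {"jaw": 0,"delta_pos": [-0.042,-0.043,0],"twist": 0}
    - {"jaw": 0,"delta_pos": [-0.042,-0.043,0],"twist": 0}
    - {"jaw": 0,"delta_pos": [-0.042,-0.043,0],"twist": 0}
    - {"jaw": 0,"delta_pos": [-0.042,-0.043,0],"twist": 0}
    - {"jaw": 0,"delta_pos": [-0.042,-0.043,0],"twist": 0}
    - {"jaw": 0,"delta_pos": [-0.042,-0.043,0],"twist": 0}

```text
clock: 1.35
eef_pos: [0.4684, 0.0437, 0.2277]
tcp_rot: [[-0.977, 0.211, -0.0], [0.211, 0.977, 0.0], [0.0, 0.0, -1.0]]
wrist_force: [1.5, 1.6, -0.6]
width: -0.0003
grasp_force: 0.0
```

Call:
arm_command:
  commands:
    - {"jaw": 0,"delta_pos": [-0.036,-0.042,0],"twist": 0}
    - {"jaw": 0,"delta_pos": [-0.037,-0.042,0],"twist": 0}
    - {"jaw": 0,"delta_pos": [0,0,0],"twist": 0}
    - {"jaw": 0,"delta_pos": [0,0,0.03],"twist": 0}
    - {"jaw": 0,"delta_pos": [0,0,0.03],"twist": 0}
    - {"jaw": 0,"delta_pos": [0,0,0.03],"twist": 0}
    - {"jaw": 0,"delta_pos": [0,0,0.02],"twist": 0}
    - {"jaw": 0,"delta_pos": [0,0,0],"twist": 0}
    - {"jaw": 0,"delta_pos": [0,0,0],"twist": 0}
    - {"jaw": 0,"delta_pos": [0,0,0],"twist": 0}

```text
clock: 2.6
eef_pos: [0.5219, -0.0517, 0.1188]
tcp_rot: [[-0.978, 0.211, 0.001], [0.211, 0.978, -0.0], [-0.001, 0.0, -1.0]]
wrist_force: [0.5, 0.5, -0.1]
width: -0.0003
grasp_force: 0.0
```

```bash
python3 - <<'E'
from h import *
s=sense()
for k in ('clock','eef_pos','tcp_rot','wrist_force','width'): print(k,np.round(s[k],4).tolist())
p=np.array(s['eef_pos']);R=np.array(s['tcp_rot'])
d=np.array([.5213,-.0523,.064])-p
print('tool delta to tab pressed',R.T@d, 'yaw',np.degrees(np.arctan2(R[1,1],R[0,1])))
a=get_image('top')[160:260,210:350]; b=get_image('scene')[130:250,210:350]
f=lambda i:cv2.resize(i,(560,int(i.shape[0]*4)),interpolation=cv2.INTER_CUBIC)
cv2.imwrite('pics/b1.png',f(a)[:,:,::-1]); cv2.imwrite('pics/b2.png',f(b)[:,:,::-1])
E
```

```text
clock 2.6
eef_pos [0.5219, -0.0517, 0.1188]
tcp_rot [[-0.9775, 0.2109, 0.0014], [0.2109, 0.9775, -0.0001], [-0.0014, 0.0002, -1.0]]
wrist_force [0.5179, 0.4684, -0.0533]
width -0.0003
tool delta to tab pressed [ 0.00059308 -0.00068684  0.05478022] yaw 77.8265443923588
```

View pics/b2.png

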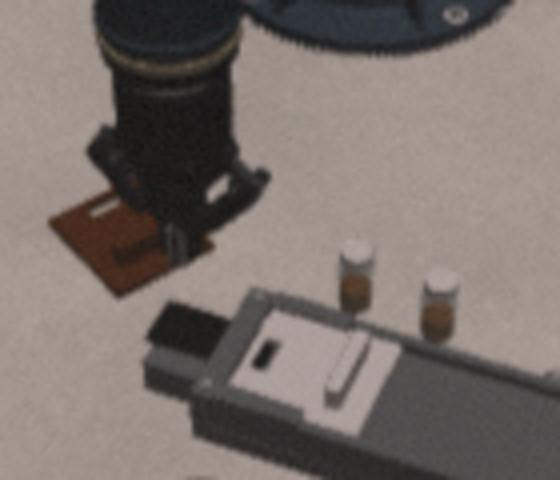

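The fingers hang over the tab, whose centre is at about (185,335) in the crop. Descending.

Call:
arm_command:
  commands:
    - {"jaw": 0,"delta_pos": [0,-0.003,0.02],"twist": 0}
    - {"jaw": 0,"delta_pos": [0,0,0.02],"twist": 0}
    - {"jaw": 0,"delta_pos": [0,0,0.002],"twist": 0}
    - {"jaw": 0,"delta_pos": [0,0,0.002],"twist": 0}
    - {"jaw": 0,"delta_pos": [0,0,0.002],"twist": 0}
    - {"jaw": 0,"delta_pos": [0,0,0.002],"twist": 0}
    - {"jaw": 0,"delta_pos": [0,0,0.002],"twist": 0}
    - {"jaw": 0,"delta_pos": [0,0,0.001],"twist": 0}
    - {"jaw": 0,"delta_pos": [0,0,0.001],"twist": 0}
    - {"jaw": 0,"delta_pos": [0,0,0.0],"twist": 0}

```text
clock: 3.95
eef_pos: [0.5208, -0.0548, 0.0657]
tcp_rot: [[-0.977, 0.211, -0.0], [0.211, 0.977, -0.0], [0.0, -0.0, -1.0]]
wrist_force: [0.0, 0.2, -0.1]
width: 0.0001
grasp_force: 0.0
```

```bash
python3 - <<'E'
from h import *
s=sense(); print(s['eef_pos'],s['wrist_force'],s['moment'])
b=get_image('scene')[150:270,220:370]
cv2.imwrite('pics/c1.png',cv2.resize(b,None,fx=5,fy=5,interpolation=cv2.INTER_CUBIC)[:,:,::-1])
E
```

```text
[ 0.52075443 -0.05479907  0.0657404 ] [ 0.00667554  0.21705168 -0.05828424] [-0.07524643  0.01699911 -0.01648036]
```

View pics/c1.png

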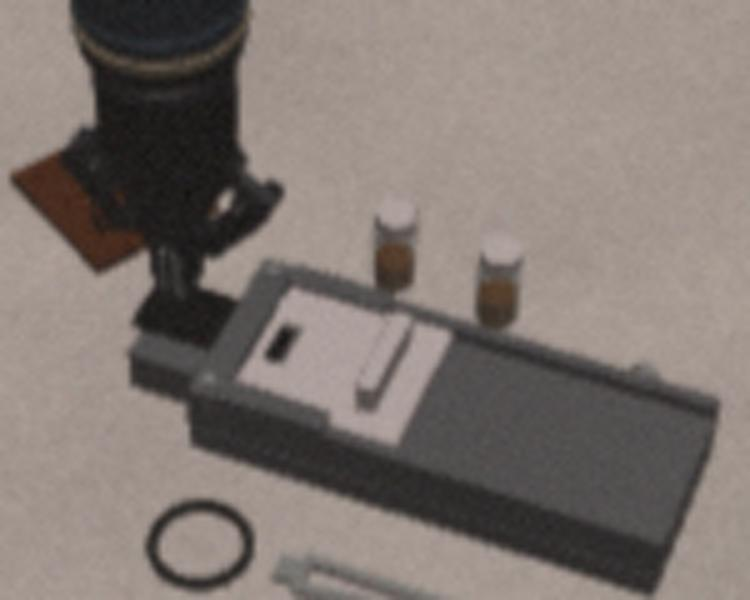

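The fingertip at (180,295) is still just above the tab and there is no load yet. I'll keep descending in small steps.

Call:
arm_command:
  commands:
    - {"jaw": 0,"delta_pos": [0,0,0.001],"twist": 0}
    - {"jaw": 0,"delta_pos": [0,0,0.001],"twist": 0}
    - {"jaw": 0,"delta_pos": [0,0,0.001],"twist": 0}
    - {"jaw": 0,"delta_pos": [0,0,0.001],"twist": 0}
    - {"jaw": 0,"delta_pos": [0,0,0.001],"twist": 0}
    - {"jaw": 0,"delta_pos": [0,0,0.001],"twist": 0}
    - {"jaw": 0,"delta_pos": [0,0,0.0],"twist": 0}
    - {"jaw": 0,"delta_pos": [0,0,0.0],"twist": 0}
    - {"jaw": 0,"delta_pos": [0,0,0],"twist": 0}
    - {"jaw": 0,"delta_pos": [0,0,0.0],"twist": 0}

```text
clock: 5.25
eef_pos: [0.5208, -0.0548, 0.0598]
tcp_rot: [[-0.977, 0.211, 0.0], [0.211, 0.977, 0.0], [-0.0, 0.0, -1.0]]
wrist_force: [0.3, -0.7, 0.8]
width: -0.0003
grasp_force: 0.0
```

```bash
python3 - <<'E'
from h import *
print(tip_extent, sense()['wrist_force'])
for z in (.038,.0437,.052,.06): print(z,proj('scene',[.5208,-.0548,z]),(proj('scene',[.5208,-.0548,z])-[220,150])*5)
b=get_image('scene')[180:245,230:290]; a=get_image('top')[185:250,280:340]
f=lambda i:cv2.resize(i,(390,420),interpolation=cv2.INTER_CUBIC)
o=np.hstack([f(b),f(a)]).astype(float); o=np.clip(o*2,0,255).astype(np.uint8)
cv2.imwrite('pics/d1.png',o[:,:,::-1])
E
```

```text
0.022 [ 0.33898553 -0.68223958  0.75758038]
0.038 [255.98566857 214.26599362] [179.92834283 321.32996812]
0.0437 [255.89991292 212.94442181] [179.49956462 314.72210904]
0.052 [255.77410704 211.0056396 ] [178.87053519 305.02819801]
0.06 [255.65178826 209.1205969 ] [178.2589413  295.60298452]
```

View pics/d1.png

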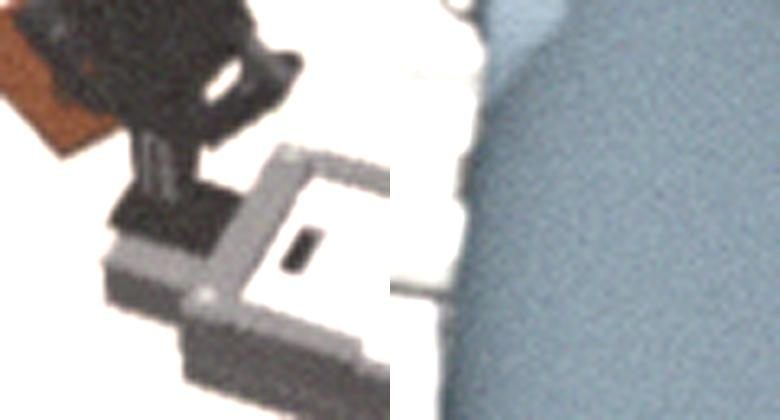

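The tip at left-panel (165,200) is just touching the tab, so the real reach is about 8 mm past the TCP instead of 22 mm. Pressing further and holding.

Call:
arm_command:
  commands:
    - {"jaw": 0,"delta_pos": [0,0,0.001],"twist": 0}
    - {"jaw": 0,"delta_pos": [0,0,0.001],"twist": 0}
    - {"jaw": 0,"delta_pos": [0,0,0.001],"twist": 0}
    - {"jaw": 0,"delta_pos": [0,0,0.001],"twist": 0}
    - {"jaw": 0,"delta_pos": [0,0,0.001],"twist": 0}
    - {"jaw": 0,"delta_pos": [0,0,0.001],"twist": 0}
    - {"jaw": 0,"delta_pos": [0,0,0.0],"twist": 0}
    - {"jaw": 0,"delta_pos": [0,0,0.0],"twist": 0}
    - {"jaw": 0,"delta_pos": [0,0,0],"twist": 0}
    - {"jaw": 0,"delta_pos": [0,0,0.0],"twist": 0}

```text
clock: 6.6
eef_pos: [0.5208, -0.0548, 0.0538]
tcp_rot: [[-0.977, 0.211, 0.0], [0.211, 0.977, -0.0], [-0.0, -0.0, -1.0]]
wrist_force: [1.3, -0.7, -0.2]
width: 0.0002
grasp_force: 0.0
```

Call:
arm_command:
  commands:
    - {"jaw": 0,"delta_pos": [0,0,0.001],"twist": 0}
    - {"jaw": 0,"delta_pos": [0,0,0.001],"twist": 0}
    - {"jaw": 0,"delta_pos": [0,0,0.001],"twist": 0}
    - {"jaw": 0,"delta_pos": [0,0,0.001],"twist": 0}
    - {"jaw": 0,"delta_pos": [0,0,0.0],"twist": 0}
    - {"jaw": 0,"delta_pos": [0,0,0.0],"twist": 0}
    - {"jaw": 0,"delta_pos": [0,0,0.0],"twist": 0}
    - {"jaw": 0,"delta_pos": [0,0,0.0],"twist": 0}
    - {"jaw": 0,"delta_pos": [0,0,0],"twist": 0}
    - {"jaw": 0,"delta_pos": [0,0,0.0],"twist": 0}

```text
clock: 7.85
eef_pos: [0.5208, -0.0548, 0.0498]
tcp_rot: [[-0.977, 0.211, 0.0], [0.211, 0.977, -0.0], [-0.0, -0.0, -1.0]]
wrist_force: [-0.4, 0.4, -0.2]
width: 0.0002
grasp_force: 0.0
```

```bash
python3 - <<'E'
from h import *
s=sense();p=s['eef_pos'];print(p,s['wrist_force'],s['moment'],np.round(s['joint_efforts'],2))
for e in (.0,.008,.015,.022): print(e,(proj('scene',[p[0],p[1],p[2]-e])-[225,170])*8)
b=get_image('scene')[170:240,225:320]
o=cv2.resize(b,None,fx=8,fy=8,interpolation=cv2.INTER_CUBIC)
cv2.imwrite('pics/e1.png',np.clip(o[:,:,::-1].astype(float)*1.8,0,255).astype(np.uint8))
E
```

```text
[ 0.52082445 -0.05478914  0.04984075] [-0.40933848  0.40416906 -0.22539866] [ 0.05376206 -0.03694575  0.02196844] [  0.   -76.46  43.04   0.     0.    -0.  ]
0.0 [246.47053223 332.14691629]
0.008 [247.43847589 347.06455533]
0.015 [248.27870339 360.01387361]
0.022 [249.11272868 372.86760552]
```

View pics/e1.png

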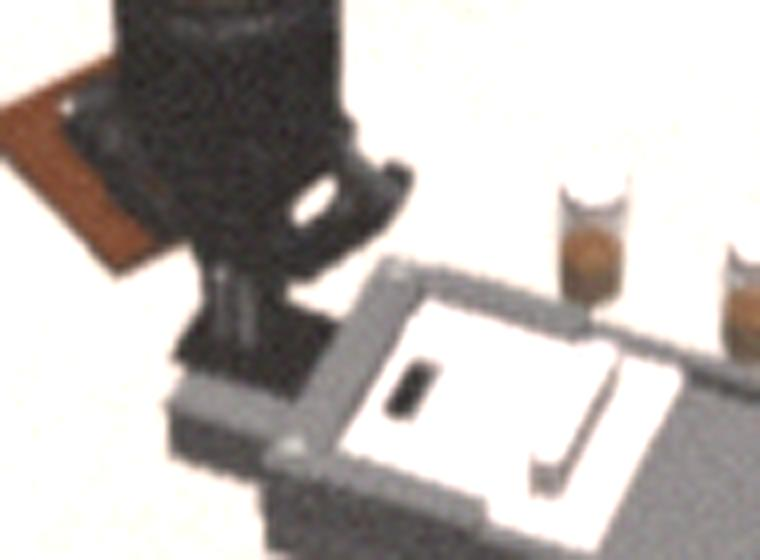

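```bash
python3 - <<'E'
from h import *
q=np.array([245,352])/8+[225,170]
for z in (.04,.046,.052,.058,.064): print(z,ray('scene',q,z).round(4))
s=sense();print(np.round(s['qpos'],3),s['eef_pos'])
b=cv2.imread('pics/e1.png',0); print(b[300:400:4,240])
i=get_image('scene'); print(i[205:225,253:259].mean(2).round(0).astype(int))
E
```

```text
0.04 [ 0.5217 -0.0556  0.04  ]
0.046 [ 0.5269 -0.0542  0.046 ]
0.052 [ 0.5322 -0.0527  0.052 ]
0.058 [ 0.5374 -0.0513  0.058 ]
0.064 [ 0.5426 -0.0499  0.064 ]
[-6.0030e+00  2.0827e+01 -1.7077e+01  5.2096e+01 -2.0000e-03  6.1790e+00] [ 0.52080002 -0.05477636  0.04979887]
[ 89  90  88  83  81  86  91  90  85  82  76  72  64  55  49  54  59  55
  56  63  80 102 123 135 141]
[[47 47 50 39 32 29]
 [42 42 53 43 30 29]
 [41 40 52 42 29 28]
 [46 43 53 46 32 35]
 [41 40 55 53 28 28]
 [43 41 53 50 33 32]
 [40 40 54 54 36 33]
 [38 34 50 50 37 29]
 [30 32 40 37 35 29]
 [31 27 33 32 33 32]
 [27 28 27 33 33 30]
 [34 31 32 33 29 36]
 [56 46 39 36 30 34]
 [76 68 61 59 50 44]
 [81 79 80 78 75 66]
 [81 85 79 79 80 80]
 [79 80 82 79 81 80]
 [78 82 80 83 83 77]
 [63 67 70 73 77 79]
 [45 51 51 61 66 72]]
```

The lit strip on the finger ends at (245,352), over the tab. The tab is still up, the cover hasn't moved, and I see no force, so the tip must still be above it. I'll keep descending gently.

Call:
arm_command:
  commands:
    - {"jaw": 0,"delta_pos": [0,0,0.001],"twist": 0}
    - {"jaw": 0,"delta_pos": [0,0,0.001],"twist": 0}
    - {"jaw": 0,"delta_pos": [0,0,0.001],"twist": 0}
    - {"jaw": 0,"delta_pos": [0,0,0.001],"twist": 0}
    - {"jaw": 0,"delta_pos": [0,0,0.001],"twist": 0}
    - {"jaw": 0,"delta_pos": [0,0,0.001],"twist": 0}
    - {"jaw": 0,"delta_pos": [0,0,0.0],"twist": 0}
    - {"jaw": 0,"delta_pos": [0,0,0.0],"twist": 0}
    - {"jaw": 0,"delta_pos": [0,0,0],"twist": 0}
    - {"jaw": 0,"delta_pos": [0,0,0.0],"twist": 0}

```text
clock: 9.2
eef_pos: [0.5208, -0.0548, 0.0438]
tcp_rot: [[-0.977, 0.211, 0.0], [0.211, 0.977, -0.0], [-0.0, -0.0, -1.0]]
wrist_force: [0.0, 0.1, 1.2]
width: 0.0005
grasp_force: 0.8
```

Call:
arm_command:
  commands:
    - {"jaw": 0,"delta_pos": [0,0,0.001],"twist": 0}
    - {"jaw": 0,"delta_pos": [0,0,0.001],"twist": 0}
    - {"jaw": 0,"delta_pos": [0,0,0.001],"twist": 0}
    - {"jaw": 0,"delta_pos": [0,0,0.001],"twist": 0}
    - {"jaw": 0,"delta_pos": [0,0,0.0],"twist": 0}
    - {"jaw": 0,"delta_pos": [0,0,0.0],"twist": 0}
    - {"jaw": 0,"delta_pos": [0,0,0.0],"twist": 0}
    - {"jaw": 0,"delta_pos": [0,0,0.0],"twist": 0}
    - {"jaw": 0,"delta_pos": [0,0,0],"twist": 0}
    - {"jaw": 0,"delta_pos": [0,0,0.0],"twist": 0}

```text
clock: 10.45
eef_pos: [0.5209, -0.0548, 0.0398]
tcp_rot: [[-0.977, 0.211, 0.0], [0.211, 0.977, -0.0], [-0.0, -0.0, -1.0]]
wrist_force: [-0.2, -2.2, 4.6]
width: -0.0001
grasp_force: 2.4
```

Contact at last, with 4.6 N upward and rising like the tab's spring. Pressing to the stop and holding.

Call:
arm_command:
  commands:
    - {"jaw": 0,"delta_pos": [0,0,0.001],"twist": 0}
    - {"jaw": 0,"delta_pos": [0,0,0.001],"twist": 0}
    - {"jaw": 0,"delta_pos": [0,0,0.001],"twist": 0}
    - {"jaw": 0,"delta_pos": [0,0,0.001],"twist": 0}
    - {"jaw": 0,"delta_pos": [0,0,0.001],"twist": 0}
    - {"jaw": 0,"delta_pos": [0,0,0.0],"twist": 0}
    - {"jaw": 0,"delta_pos": [0,0,0.0],"twist": 0}
    - {"jaw": 0,"delta_pos": [0,0,0.0],"twist": 0}
    - {"jaw": 0,"delta_pos": [0,0,0],"twist": 0}
    - {"jaw": 0,"delta_pos": [0,0,0.0],"twist": 0}

```text
clock: 11.7
eef_pos: [0.5213, -0.0551, 0.0371]
tcp_rot: [[-0.977, 0.211, 0.002], [0.211, 0.977, -0.001], [-0.002, -0.0, -1.0]]
wrist_force: [-15.9, -1.2, 51.2]
width: 0.0001
grasp_force: 24.9
```

```bash
python3 - <<'E'
from h import *
s=sense();print(s['eef_pos'],s['wrist_force'],s['moment'])
i=get_image('scene'); o=cv2.resize(i[170:250,225:325],None,fx=7.5,fy=7.5,interpolation=cv2.INTER_CUBIC)
cv2.imwrite('pics/f1.png',np.clip(o[:,:,::-1].astype(float)*1.6,0,255).astype(np.uint8))
E
```

```text
[ 0.52128215 -0.05507737  0.03712236] [-15.89319349  -1.24572864  51.17177759] [-0.24829135  3.36393721 -0.00431484]
```

View pics/f1.png

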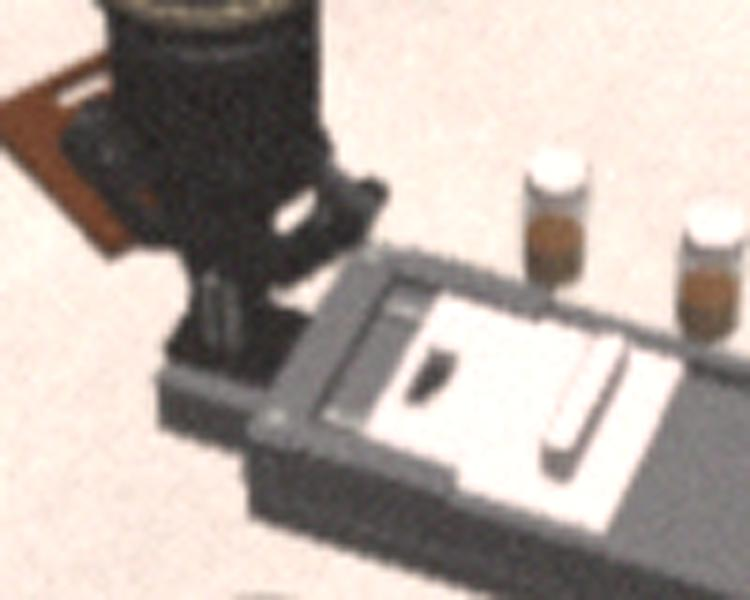

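The cover has jumped about 18 mm: the gap at (370,350) is now open, and the rib's rear face is at about (590,370). Next I'll hold the tab in while easing the load, lift, and go behind the rib.

Call:
arm_command:
  commands:
    - {"jaw": 0,"delta_pos": [0,0,-0.002],"twist": 0}
    - {"jaw": 0,"delta_pos": [0,0,0],"twist": 0}
    - {"jaw": 0,"delta_pos": [0,0,0],"twist": 0}
    - {"jaw": 0,"delta_pos": [0,0,0],"twist": 0}
    - {"jaw": 0,"delta_pos": [0,0,-0.02],"twist": 0}
    - {"jaw": 0,"delta_pos": [0,0,-0.04],"twist": 0}
    - {"jaw": 0,"delta_pos": [0,0,0],"twist": 0}
    - {"jaw": 0,"delta_pos": [0.005,0.05,0],"twist": 0}
    - {"jaw": 0,"delta_pos": [0,0.05,0],"twist": 0}
    - {"jaw": 0,"delta_pos": [0,0,0],"twist": 0}

```text
clock: 13.0
eef_pos: [0.5368, 0.0467, 0.0957]
tcp_rot: [[-0.978, 0.208, -0.001], [0.208, 0.978, 0.001], [0.001, 0.0, -1.0]]
wrist_force: [-0.3, -0.1, -0.9]
width: -0.0001
grasp_force: 0.0
```

Call:
arm_command:
  commands:
    - {"jaw": 0,"delta_pos": [0,0,0.01],"twist": 0}
    - {"jaw": 0,"delta_pos": [0,0,0.01],"twist": 0}
    - {"jaw": 0,"delta_pos": [0,0,0.005],"twist": 0}
    - {"jaw": 0,"delta_pos": [0,0,0.005],"twist": 0}
    - {"jaw": 0,"delta_pos": [0,0,0.004],"twist": 0}
    - {"jaw": 0,"delta_pos": [0,0,0.003],"twist": 0}
    - {"jaw": 0,"delta_pos": [0,0,0.002],"twist": 0}
    - {"jaw": 0,"delta_pos": [0,0,0],"twist": 0}
    - {"jaw": 0,"delta_pos": [0,0,0],"twist": 0}
    - {"jaw": 0,"delta_pos": [0,0,0],"twist": 0}

```text
clock: 14.25
eef_pos: [0.5371, 0.044, 0.0579]
tcp_rot: [[-0.977, 0.211, 0.0], [0.211, 0.977, -0.0], [-0.0, 0.0, -1.0]]
wrist_force: [-0.4, 0.3, -0.1]
width: -0.0
grasp_force: 0.0
```

```bash
python3 - <<'E'
from h import *
s=sense();p=np.array(s['eef_pos']);print(p,s['wrist_force'],s['width'])
u=np.array([.2113,.9774]);v=np.array([-.9774,.2113]);d=p[:2]-[.5536,.0972];print('holder xy',d@u,d@v)
i=get_image('scene'); o=cv2.resize(i[165:245,240:340],None,fx=7.5,fy=7.5,interpolation=cv2.INTER_CUBIC)
cv2.imwrite('pics/g1.png',np.clip(o[:,:,::-1].astype(float)*1.6,0,255).astype(np.uint8))
E
```

```text
[0.53708534 0.04402782 0.05793168] [-0.3686761   0.30479228 -0.09854642] -5.9598536387099306e-06
holder xy -0.05546003306782866 0.004906145518072743
```

View pics/g1.png

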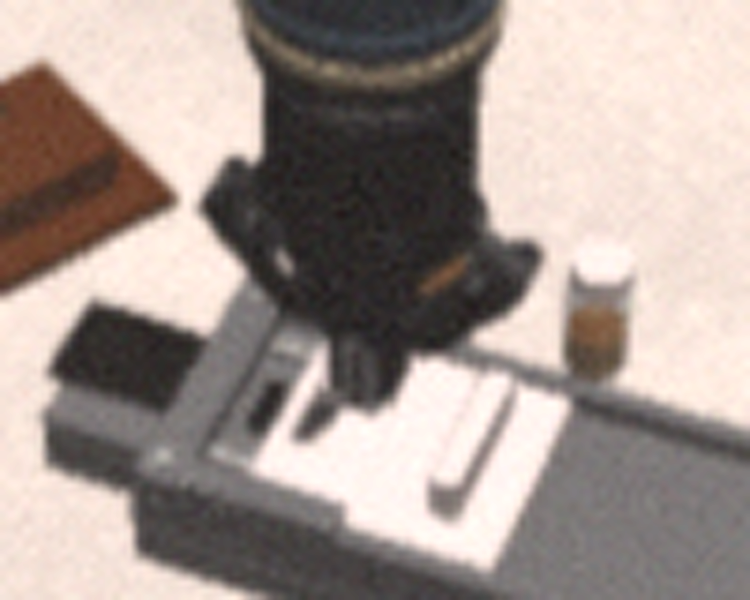

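The fingers are over the plate at (370,400), well behind the rib at (475,430), and the tab has sprung back up. I'll lower to 5–10 mm above the plate and push.

Call:
arm_command:
  commands:
    - {"jaw": 0,"delta_pos": [0,0,0.004],"twist": 0}
    - {"jaw": 0,"delta_pos": [0,0,0.003],"twist": 0}
    - {"jaw": 0,"delta_pos": [0,0.002,0],"twist": 0}
    - {"jaw": 0,"delta_pos": [0,0.005,0],"twist": 0}
    - {"jaw": 0,"delta_pos": [0,0.005,0],"twist": 0}
    - {"jaw": 0,"delta_pos": [0,0.005,0],"twist": 0}
    - {"jaw": 0,"delta_pos": [0,0.005,0],"twist": 0}
    - {"jaw": 0,"delta_pos": [0,0.005,0],"twist": 0}
    - {"jaw": 0,"delta_pos": [0,0.005,0],"twist": 0}
    - {"jaw": 0,"delta_pos": [0,0.005,0],"twist": 0}

```text
clock: 15.55
eef_pos: [0.5449, 0.0805, 0.0508]
tcp_rot: [[-0.977, 0.211, -0.0], [0.211, 0.977, -0.0], [-0.0, -0.0, -1.0]]
wrist_force: [0.5, -1.0, -0.4]
width: 0.0003
grasp_force: 0.4
```

Call:
arm_command:
  commands:
    - {"jaw": 0,"delta_pos": [0,0.006,0],"twist": 0}
    - {"jaw": 0,"delta_pos": [0,0.006,0],"twist": 0}
    - {"jaw": 0,"delta_pos": [0,0.006,0],"twist": 0}
    - {"jaw": 0,"delta_pos": [0,0.006,0],"twist": 0}
    - {"jaw": 0,"delta_pos": [0,0.006,0],"twist": 0}
    - {"jaw": 0,"delta_pos": [0,0.006,0],"twist": 0}
    - {"jaw": 0,"delta_pos": [0,0.006,0],"twist": 0}
    - {"jaw": 0,"delta_pos": [0,0.004,0],"twist": 0}
    - {"jaw": 0,"delta_pos": [0,0.002,0],"twist": 0}
    - {"jaw": 0,"delta_pos": [0,0,0],"twist": 0}

```text
clock: 16.8
eef_pos: [0.555, 0.1272, 0.0508]
tcp_rot: [[-0.977, 0.211, -0.0], [0.211, 0.977, 0.0], [0.0, 0.0, -1.0]]
wrist_force: [0.3, -0.2, 0.4]
width: -0.0
grasp_force: 0.0
```

```bash
cat > m.py <<'E'
from h import *
s=sense();p=np.array(s['eef_pos']);print(s['clock'],p,s['wrist_force'])
u=np.array([.2113,.9774]);v=np.array([-.9774,.2113]);O=np.array([.5536,.0972]);d=p[:2]-O;print('tcp holder xy',d@u,d@v)
i=get_image('scene').astype(int); lo=i.min(2)
# sample brightness along holder x at plate-top height, for several y off the rib
xs=np.arange(-.10,.15,.005)
print((xs*1000).round().astype(int).tolist())
for y in (-.037,-.015,.015,.037):
    r=[]
    for x in xs:
        q=proj('scene',[*(O+x*u+y*v),.048]); c,w=int(round(q[0])),int(round(q[1])); r.append(int(i[w,c].mean()))
    print(y,r)
m=(lo>115).astype(np.uint8)
b=np.array([proj('scene',[*(O+x*u+y*v),.048]) for x,y in((-.1,-.047),(.148,-.047),(.148,.047),(-.1,.047))]).astype(np.int32)
k=np.zeros_like(m); cv2.fillConvexPoly(k,b,1); m&=k
for c in cv2.findContours(m,0,2)[0]:
    if cv2.contourArea(c)>40:
        P=np.array([ray('scene',q[0],.048)[:2]-O for q in c]); X,Y=P@u,P@v
        print(cv2.contourArea(c),'x',X.min().round(4),X.max().round(4),'y',Y.min().round(4),Y.max().round(4))
E
python3 m.py
```

```text
16.8 [0.55495642 0.12721106 0.05079775] [ 0.28398879 -0.24252697  0.43951425]
tcp holder xy 0.02961942506887462 0.005015568046205397
[-100, -95, -90, -85, -80, -75, -70, -65, -60, -55, -50, -45, -40, -35, -30, -25, -20, -15, -10, -5, 0, 5, 10, 15, 20, 25, 30, 35, 40, 45, 50, 55, 60, 65, 70, 75, 80, 85, 90, 95, 100, 105, 110, 115, 120, 125, 130, 135, 140, 145]
-0.037 [77, 72, 75, 71, 77, 81, 84, 88, 98, 117, 101, 133, 93, 91, 95, 134, 158, 160, 161, 157, 161, 159, 160, 158, 158, 161, 160, 160, 162, 160, 160, 158, 160, 160, 150, 83, 76, 77, 77, 78, 82, 81, 80, 80, 78, 77, 80, 81, 77, 80]
-0.015 [68, 53, 49, 75, 69, 85, 130, 153, 153, 152, 150, 148, 147, 150, 153, 157, 150, 120, 120, 157, 162, 160, 161, 159, 161, 157, 157, 153, 101, 103, 88, 123, 161, 157, 152, 121, 76, 81, 78, 78, 79, 78, 79, 80, 78, 79, 77, 77, 75, 80]
0.015 [78, 78, 76, 81, 76, 75, 57, 56, 42, 44, 47, 40, 45, 43, 47, 136, 128, 127, 101, 153, 158, 155, 72, 36, 49, 46, 49, 31, 147, 160, 130, 119, 155, 162, 160, 82, 79, 76, 79, 78, 80, 80, 76, 76, 78, 79, 77, 79, 79, 78]
0.037 [78, 76, 74, 74, 67, 73, 67, 73, 64, 73, 64, 69, 67, 71, 67, 138, 108, 112, 85, 150, 104, 28, 27, 34, 25, 31, 24, 69, 95, 106, 99, 140, 157, 157, 153, 121, 74, 68, 77, 68, 74, 63, 74, 72, 76, 67, 73, 64, 69, 62]
771.0 x -0.071 0.0743 y -0.0465 0.043
```

The cover's centre is now at holder x ≈ +0.023, straight between the rails. Pushing another 37 mm, then backing off and lifting.

Call:
arm_command:
  commands:
    - {"jaw": 0,"delta_pos": [0,0.005,0],"twist": 0}
    - {"jaw": 0,"delta_pos": [0,0.006,0],"twist": 0}
    - {"jaw": 0,"delta_pos": [0,0.006,0],"twist": 0}
    - {"jaw": 0,"delta_pos": [0,0.006,0],"twist": 0}
    - {"jaw": 0,"delta_pos": [0,0.006,0],"twist": 0}
    - {"jaw": 0,"delta_pos": [0,0.005,0],"twist": 0}
    - {"jaw": 0,"delta_pos": [0,0.002,0],"twist": 0}
    - {"jaw": 0,"delta_pos": [0,0.001,0],"twist": 0}
    - {"jaw": 0,"delta_pos": [0,0,0],"twist": 0}
    - {"jaw": 0,"delta_pos": [0,0,0],"twist": 0}

```text
clock: 18.1
eef_pos: [0.5628, 0.1632, 0.0508]
tcp_rot: [[-0.977, 0.211, 0.0], [0.211, 0.977, 0.0], [-0.0, 0.0, -1.0]]
wrist_force: [0.4, 0.7, 0.2]
width: 0.0003
grasp_force: 0.0
```

Call:
arm_command:
  commands:
    - {"jaw": 0,"delta_pos": [0,-0.004,0],"twist": 0}
    - {"jaw": 0,"delta_pos": [0,-0.004,0],"twist": 0}
    - {"jaw": 0,"delta_pos": [0,0,-0.015],"twist": 0}
    - {"jaw": 0,"delta_pos": [0,0,-0.03],"twist": 0}
    - {"jaw": 0,"delta_pos": [0,0,-0.05],"twist": 0}
    - {"jaw": 0,"delta_pos": [0,0,-0.05],"twist": 0}
    - {"jaw": 0,"delta_pos": [0,0,0],"twist": 0}
    - {"jaw": 0,"delta_pos": [0.05,0,0],"twist": 0}
    - {"jaw": 0,"delta_pos": [0.05,0,0],"twist": 0}
    - {"jaw": 0,"delta_pos": [0,0,0],"twist": 0}

```text
clock: 19.35
eef_pos: [0.4605, 0.1769, 0.1964]
tcp_rot: [[-0.978, 0.209, -0.001], [0.209, 0.978, 0.0], [0.001, -0.0, -1.0]]
wrist_force: [1.0, -0.7, -0.4]
width: -0.0
grasp_force: 0.0
```

```bash
python3 m.py
```

```text
19.35 [0.46051884 0.17686734 0.19637368] [ 1.0350309  -0.66617393 -0.35364479]
tcp holder xy 0.05819881068230791 0.10781123495693425
[-100, -95, -90, -85, -80, -75, -70, -65, -60, -55, -50, -45, -40, -35, -30, -25, -20, -15, -10, -5, 0, 5, 10, 15, 20, 25, 30, 35, 40, 45, 50, 55, 60, 65, 70, 75, 80, 85, 90, 95, 100, 105, 110, 115, 120, 125, 130, 135, 140, 145]
-0.037 [74, 73, 73, 70, 79, 75, 82, 89, 96, 118, 102, 132, 94, 95, 79, 74, 77, 75, 76, 74, 73, 81, 111, 160, 158, 155, 159, 158, 159, 156, 156, 156, 157, 157, 159, 159, 157, 155, 155, 158, 157, 156, 121, 77, 79, 80, 81, 82, 78, 79]
-0.015 [69, 54, 50, 77, 69, 84, 127, 148, 148, 152, 155, 151, 145, 149, 150, 143, 108, 77, 77, 77, 73, 78, 110, 150, 151, 123, 154, 156, 157, 157, 157, 154, 158, 158, 156, 149, 91, 122, 122, 157, 159, 157, 106, 80, 77, 81, 75, 81, 78, 79]
0.015 [76, 75, 75, 72, 75, 73, 56, 53, 44, 46, 44, 39, 41, 44, 45, 76, 81, 75, 75, 77, 76, 78, 121, 149, 101, 132, 116, 158, 155, 159, 159, 156, 154, 156, 157, 136, 159, 155, 102, 158, 159, 156, 138, 77, 77, 79, 80, 78, 78, 77]
0.037 [77, 77, 76, 72, 68, 73, 70, 75, 68, 75, 66, 73, 69, 77, 68, 74, 60, 73, 58, 73, 69, 77, 78, 156, 156, 158, 154, 158, 159, 153, 155, 156, 159, 157, 157, 143, 157, 146, 108, 160, 157, 154, 140, 70, 73, 71, 74, 63, 70, 62]
147.5 x -0.071 -0.0215 y -0.0366 0.0062
856.0 x 0.0105 0.1111 y -0.0461 0.0469
```

The cover lies straight at holder x ≈ +0.061, spanning +0.011 to +0.111. The well is bare with the filter showing, and the arm is clear.

```bash
python3 -c "
from cell import *
print(close_job())"
```

```text
the job is handed in; nothing more can be done
None
```

The filter holder is open and the job is handed in at about 19.4 s: tab pressed fully in, cover parked flat near holder x +0.061 m, well uncovered, nothing else touched that I could see; the press peaked at about 51 N at the wrist.

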